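# Loosen the magnifier's lens ring by fingertip

### The job

Loosen the knurled lens ring on top of the inspection magnifier by rolling it anticlockwise (seen from above) with a fingertip, until the black line on the ring has come round to the handle for the second time, and leave the line there, pointing along the handle. Do not press on the glass, do not lift or shift the magnifier out of its cradle, and leave the other things on the bench where they are.

Things in the scene. Friction and masses are not known exactly. Their poses are not given: they have to be found in the camera images.
- ring (a joint): the knurled lens retaining ring's angle in rad, about the vertical axis through point ring_top, growing anticlockwise seen from above (loosening) and counting on over several turns. Its black line points along the handle at 0, 6.283 and 12.566. Starts between 0.6 and 5.0 (the first time round is 6.283); stops at 0 and 15.7. Steady friction of 0.06 N m, no spring: it stays where left
- ring_top (a point): on the axis of the aluminium ring, level with its flat top, 84 mm above the work surface. The ring is 14 mm tall; its top runs from radius 34 to 48 mm, and 40 rigid knurl ribs round the rim reach radius 50 mm. One black line, 8 mm wide, runs radially across the top and down the rim. Axes as the magnifier's
- magnifier: inspection magnifier, 0.8 kg, loose in its cradle: upright black drum, 88 mm across, 50 mm tall, with ring and lens on top and a level round handle (21 mm thick, axis 25 mm above the drum's underside) out of its side. Origin at the centre of the drum's underside, 20 mm above the work surface; z up, y along the handle, away from the drum
- handle_end (a point): centre of the far end of the magnifier's handle, 192 mm from the ring's axis, 45 mm above the work surface
- lens: the glass, 65 mm across, inside the ring; its top is 3 mm below the ring's top face. Origin at the centre of its underside, 70 mm above the work surface
- cradle: fixed grey cradle under the magnifier: 130 mm square base, 20 mm thick, four posts round the drum (tops 45 mm above the work surface) and a fork round the handle 125 mm from the axis (tops 62 mm), which keep the magnifier from turning or sliding. Origin on the ring's axis, on the work surface; y along the handle
- disc_a: loose bystander: clear acrylic badge disc, 38 mm across, 8 mm thick, lying near the cradle; origin at the centre of its underside
- disc_b: loose bystander: clear acrylic badge disc, 38 mm across, 8 mm thick, lying near the cradle; origin at the centre of its underside
- disc_c: loose bystander: clear acrylic badge disc, 38 mm across, 8 mm thick, lying near the cradle; origin at the centre of its underside
- jar: loose bystander: white jar with lid, 60 mm across, 75 mm tall; origin at the centre of its underside
- blower: loose bystander: dark rubber dust blower, bulb 58 mm across, nozzle up, 100 mm tall; origin at the centre of its underside
- pocket_loupe: loose bystander: small upright pocket loupe with a plain steel rim, 42 mm across, 38 mm tall; not the one to loosen; origin at the centre of its underside
- screwdriver: loose bystander: screwdriver with black handle, 170 mm long, lying flat; its x axis runs along it towards the tip

How it is judged:
By the outcome, as a careful person would: the job done as asked, in the order asked, and still so for the second after the job is handed in, with the robot touching nothing.
It also fails if it takes over 58 s, if anything falls off the work surface, if the arm or the gripper's body presses on something with over 40 N, if the wrist force passes 120 N, or if a joint passes its speed limit or range.

### The arm

A 7-joint arm with a two-finger parallel gripper is mounted at the origin on the work surface. World frame = base frame: x ahead of the robot, y to its left, z up, the work surface at z = 0. Lengths are in m, angles in rad, forces in N, time in s.
With the tool pointing down it reaches from about 0.425 to 0.925 m from the base axis. Payload 6.8 kg.
Tool frame: the origin (TCP) lies between the finger pads; the fingertips stand finger_overhang ahead of it and the grasp point (between the pads) lies 6 mm ahead of it (finger_overhang is the distance from the TCP to the fingertips, in m); z points along the fingers, y is the line along which they close (so a half turn about z gives the same grasp; the last joint's range is limited). The gripper opens to 85 mm and grips with 20 to 120 N. Pads are 22 mm wide; open, the fingers measure 114 mm over their backs; the gripper's body (76 mm by 85 mm) begins 54 mm behind the grasp point. The pads swing forward as they close: fully open they stand 13 mm farther back than shut.
Start: joints at [-1.359, 0.477, 0.022, 1.555, -0.011, 1.109, -0.083], TCP at [0.212, 0.641, 0.256] pointing down, gripper open.
Joint ranges: [-2.96, 2.96], [-0.34, 2.1], [-1.41, 1.46], [0.24, 2.44], [-1.37, 4.51], [0.17, 1.92], [-2.96, 2.96]. Speed limits (rad/s): [2.39, 2.39, 3.14, 3.14, 3.14, 3.14, 3.14].

### API

Orientations are given as a unit quaternion [w, x, y, z].
In Python, from station import * gives the robot as it stands.
- The arm moves only by the tool drive_tool, never from a script. Its argument "increments" is a list of rows, each an object of numbers: "claw": the finger opening in m, from 0 to 0.0854; "dx", "dy", "dz": the shift along the tool's x, y, z in m; "wx", "wy", "wz": the turn, a rotation vector about the tool's x, y, z in degrees. A call has 1 to 20 rows; each row shifts and turns the commanded pose from where the row before left it, along the tool's axes as they then stand; what a row does not reach is not made up. A row lasts 1/8 s, in which the tool goes at most 62.5 mm and 10.7 degrees, less where a joint would pass 70% of its speed; a pose out of reach is approached as far as the arm can. A call with a gripper value outside its range is refused whole. The fingers move at their own pace and stop on an object; "newtons" is the grip in N (left out, the last holds). Time passes only in rows, so rows that do not move let the fingers close. It gives the time, the measured TCP pose, the force, the opening and the grip force at its end, in the units of the state.
- get_obs(): the state, without advancing time (a new reading comes with each control period).
- read_camera(name): name is "scene" or "top"; returns (picture, depth): 384x512x3 uint8, red, green, blue; 384x512 float32, m along the optical axis (not along the pixel's ray), 0 where there is no reading.
- calibration(name): a dict with "intrinsics" (3x3 intrinsics, pixels), "k1" (the pictures are not rectified: a ray, as slopes to the right and down, at radius r is drawn at 1 + k1 r^2 times it, then the intrinsics apply), "R" (3x3) and "t" (3): a world point X has camera coordinates R X + t. Camera axes: x right, y down, z forward; pixel columns grow to the right and rows downward; lengths in m; the calibration is good to about 2 mm. A picture is of the moment at which its call begins. calibration takes no time and is no camera call.
- hand_in(): hands the job in; it is judged then, once.
The state is a dict: "t": time; "q": joint angles; "joint_vel": joint speeds; "joint_torque": joint torques, N m; "eef_pos": TCP position; "tool_rot": TCP orientation; "contact_force": force on the tool from outside, world axes, zero at the start; "torque": the same for the moment, N m; "gripper_width": opening from 0.0 (shut) to 1.0 (fully open); "grasp_force": force on a finger pad.
Only numpy, scipy, OpenCV 4.12 (cv2) and the standard library are available. Lean on these libraries where they do the work, as an engineer would, in place of code of your own. Each camera call takes 0.05 s, during which the arm holds its last target. There are 200 camera calls.

## Working session

There is one attempt and no reset: what is moved stays moved. The work goes in short steps, Python scripts to look and compute and a tool call to move; the robot and the scene stay as the last step left them, time stands still between calls to the robot, and variables do not carry over. Pictures are saved under pics/ and viewed, at most 10 in all, crops included, and the job is handed in when it is done.

Besides the shell and the picture viewer there is one more tool, called after ">>>" as name(argument=value, ...) on one line, values as JSON. drive_tool: Moves the arm, as the interface text tells. Its arguments: {"type":"object","properties":{"increments":{"type":"array","items":{"type":"object","properties":{"claw":{"type":"number"},"dx":{"type":"number"},"dy":{"type":"number"},"dz":{"type":"number"},"wx":{"type":"number"},"wy":{"type":"number"},"wz":{"type":"number"}}}},"newtons":{"type":"number"}},"required":["increments"]}

```bash
mkdir -p pics; ls
cat > h.py <<'E'
from station import *
import numpy as np, cv2
def snap(n,f):
    p,d=read_camera(n); cv2.imwrite('pics/'+f+'.png',p[:,:,::-1]); np.savez(''+f,p=p,d=d); return p,d
def ray(n,u,v):
    c=calibration(n);K=np.array(c['intrinsics']);R=np.array(c['R']);t=np.array(c['t'])
    x=(np.array([u,v])-K[:2,2])/[K[0,0],K[1,1]]; s=x.copy()
    for _ in range(20): s=x/(1+c['k1']*(s@s))
    return -R.T@t, R.T@np.r_[s,1]
def plane(n,u,v,z):
    o,d=ray(n,u,v); return o+d*(z-o[2])/d[2]
def proj(n,X):
    c=calibration(n);K=np.array(c['intrinsics']);p=np.array(c['R'])@X+np.array(c['t']);s=p[:2]/p[2]
    s=s*(1+c['k1']*(s@s)); return K[:2,:2]@s+K[:2,2]
E
python3 - <<'E'
from h import *
o=get_obs();print({k:np.round(v,3) for k,v in o.items()})
a,_=snap('top','top0'); b,_=snap('scene','sc0')
for n in('top','scene'):
    c=calibration(n);print(n,np.round(c['intrinsics'],1).tolist(),c['k1'],np.round(-np.array(c['R']).T@c['t'],3))
E
```

```text
pics
{'t': np.float64(0.0), 'q': array([-1.359,  0.478,  0.022,  1.556, -0.012,  1.109, -0.083]), 'joint_vel': array([ 0.003, -0.001, -0.001, -0.001, -0.   , -0.002,  0.001]), 'joint_torque': array([-0.0000e+00, -5.9645e+01,  1.6080e+00, -2.8120e+01,  1.2000e-02,
        9.0000e-03,  0.0000e+00]), 'eef_pos': array([0.212, 0.64 , 0.255]), 'tool_rot': array([-0.   ,  0.159,  0.987, -0.001]), 'contact_force': array([ 0.843,  0.49 , -0.571]), 'torque': array([-0.024, -0.026, -0.033]), 'grasp_force': np.float64(0.0), 'gripper_width': np.float64(1.001)}
top [[351.1, 0.0, 258.5], [0.0, 351.1, 189.8], [0.0, 0.0, 1.0]] -0.07697042071428307 [0.266 0.021 1.201]
scene [[419.6, 0.0, 261.2], [0.0, 419.6, 193.0], [0.0, 0.0, 1.0]] 0.014132044720023213 [1.124 0.022 1.058]
```

```bash
ls pics
```

```text
sc0.png
top0.png
```

View pics/top0.png

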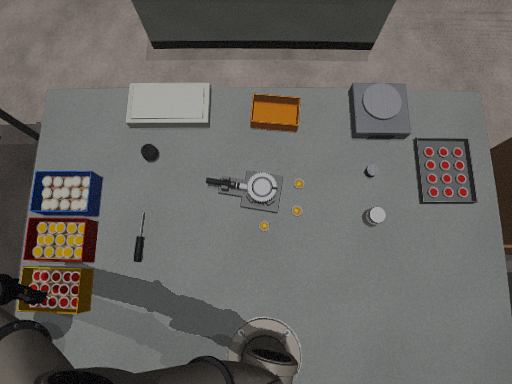

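View pics/sc0.png

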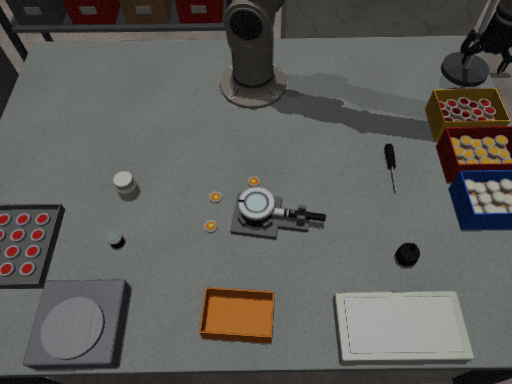

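The top view shows the ring at about (263,187) with its handle running left to about (208,182). The discs are at (299,184), (297,211) and (264,226). In the scene view the ring is at (256,204) and the handle end at (324,218). Next I'll zoom in and measure.

Run:
```python
from h import *
P={n:np.load(f+'.npz')['p'] for n,f in(('top','top0'),('scene','sc0'))}
tiles=[]
for n,(u,v) in(('top',(263,187)),('scene',(256,204))):
    p=P[n]; g=cv2.cvtColor(p,cv2.COLOR_RGB2GRAY); 
    w=p[v-30:v+30,u-30:u+30]; tiles.append(cv2.resize(w[:,:,::-1],(390,390),interpolation=cv2.INTER_CUBIC))
    m=((p.min(2)>150)).astype(np.uint8); m[:v-22]=0;m[v+22:]=0;m[:,:u-22]=0;m[:,u+22:]=0
    c=max(cv2.findContours(m,0,1)[0],key=cv2.contourArea)
    e=cv2.fitEllipse(cv2.convexHull(c)); X=plane(n,*e[0],.084); print(n,e,X.round(4), 'edge',[np.linalg.norm(plane(n,e[0][0]+dx,e[0][1]+dy,.084)-X).round(4) for dx,dy in((e[1][0]/2,0),(0,e[1][1]/2))])
cv2.imwrite('pics/z0.png',np.hstack(tiles))
for n,u,v in(('top',208,182),('scene',324,218)): print('end',plane(n,u,v,.045).round(3))
for u,v in((299,184),(297,211),(264,226),(371,171),(376,215),(150,152),(138,250)): print(plane('top',u,v,.01).round(3))
```

```text
top ((261.6813659667969, 186.4217071533203), (28.037303924560547, 28.353069305419922), 135.60765075683594) [0.5366 0.0103 0.084 ] edge [np.float64(0.0459), np.float64(0.0473)]
scene ((256.00103759765625, 201.9777374267578), (29.622827529907227, 34.14370346069336), 86.74472045898438) [0.5397 0.008  0.084 ] edge [np.float64(0.0401), np.float64(0.0525)]
end [0.561 0.193 0.045]
end [0.571 0.194 0.045]
[ 0.564 -0.121  0.01 ]
[ 0.468 -0.112  0.01 ]
[0.416 0.001 0.01 ]
[ 0.613 -0.379  0.01 ]
[ 0.455 -0.386  0.01 ]
[0.68  0.412 0.01 ]
[0.331 0.427 0.01 ]
```

View pics/z0.png

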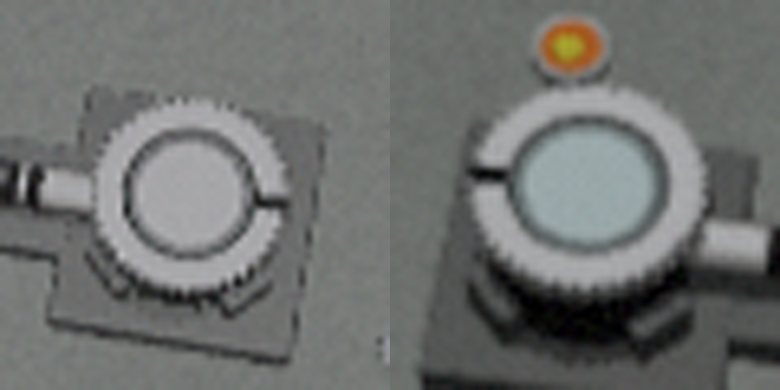

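The ring axis is at about (0.538, 0.010), and the handle points about 81° in the world frame. The line points about -97°, so the ring reads about 3.17 rad and needs about 9.4 rad more (538°). My plan is to span the ring's annulus with the opened fingertips, inner faces just outside the glass. I'll press lightly on its top and turn about the tool's axis. First I move above it.

>>> drive_tool(increments=[{"dx": -0.036,"dy": -0.035,"claw": 0.07},{"dx": -0.036,"dy": -0.035,"claw": 0.07},{"dx": -0.036,"dy": -0.035,"claw": 0.07},{"dx": -0.036,"dy": -0.035,"claw": 0.07},{"dx": -0.036,"dy": -0.035,"claw": 0.07},{"dx": -0.036,"dy": -0.035,"claw": 0.07},{"dx": -0.036,"dy": -0.036,"claw": 0.07},{"dx": -0.036,"dy": -0.036,"claw": 0.07},{"dx": -0.036,"dy": -0.036,"claw": 0.07},{"dx": -0.036,"dy": -0.036,"claw": 0.07},{"dx": -0.036,"dy": -0.036,"claw": 0.07},{"dx": -0.036,"dy": -0.036,"claw": 0.07},{"dx": -0.036,"dy": -0.036,"claw": 0.07},{"dx": -0.038,"dy": -0.036,"claw": 0.07},{"claw": 0.07},{"claw": 0.07}])

```text
schema error: expected keys claw, dx, dy, dz, wx, wy, wz
```

Run:
```python
import station
from h import *
print(dir(station), getattr(station,'finger_overhang',None))
o=get_obs();print({k:np.round(v,4).tolist() for k,v in o.items()})
```

```text
['PlanningError', '__builtins__', '__cached__', '__doc__', '__file__', '__loader__', '__name__', '__package__', '__spec__', 'calibration', 'finger_overhang', 'get_obs', 'hand_in', 'read_camera'] 0.025
{'t': 0.1, 'q': [-1.3591, 0.4777, 0.0224, 1.5563, -0.0115, 1.1093, -0.0831], 'joint_vel': [-0.0001, -0.0033, -0.0018, -0.0016, -0.0004, 0.0004, 0.0002], 'joint_torque': [0.0043, -59.7763, 1.6134, -28.1954, 0.0128, 0.0051, 0.0001], 'eef_pos': [0.2121, 0.6403, 0.2554], 'tool_rot': [-0.0001, 0.1592, 0.9872, -0.0008], 'contact_force': [-0.6892, 0.5302, -0.3078], 'torque': [0.038, -0.0142, 0.0034], 'grasp_force': 0.0, 'gripper_width': 0.9993}
```

>>> drive_tool(increments=[{"claw": 0.07,"dx": -0.036,"dy": -0.035,"dz": 0,"wx": 0,"wy": 0,"wz": 0},{"claw": 0.07,"dx": -0.036,"dy": -0.035,"dz": 0,"wx": 0,"wy": 0,"wz": 0},{"claw": 0.07,"dx": -0.036,"dy": -0.035,"dz": 0,"wx": 0,"wy": 0,"wz": 0},{"claw": 0.07,"dx": -0.036,"dy": -0.035,"dz": 0,"wx": 0,"wy": 0,"wz": 0},{"claw": 0.07,"dx": -0.036,"dy": -0.035,"dz": 0,"wx": 0,"wy": 0,"wz": 0},{"claw": 0.07,"dx": -0.036,"dy": -0.035,"dz": 0,"wx": 0,"wy": 0,"wz": 0},{"claw": 0.07,"dx": -0.036,"dy": -0.036,"dz": 0,"wx": 0,"wy": 0,"wz": 0},{"claw": 0.07,"dx": -0.036,"dy": -0.036,"dz": 0,"wx": 0,"wy": 0,"wz": 0},{"claw": 0.07,"dx": -0.036,"dy": -0.036,"dz": 0,"wx": 0,"wy": 0,"wz": 0},{"claw": 0.07,"dx": -0.036,"dy": -0.036,"dz": 0,"wx": 0,"wy": 0,"wz": 0},{"claw": 0.07,"dx": -0.036,"dy": -0.036,"dz": 0,"wx": 0,"wy": 0,"wz": 0},{"claw": 0.07,"dx": -0.036,"dy": -0.036,"dz": 0,"wx": 0,"wy": 0,"wz": 0},{"claw": 0.07,"dx": -0.036,"dy": -0.036,"dz": 0,"wx": 0,"wy": 0,"wz": 0},{"claw": 0.07,"dx": -0.038,"dy": -0.036,"dz": 0,"wx": 0,"wy": 0,"wz": 0},{"claw": 0.07,"dx": 0,"dy": 0,"dz": 0,"wx": 0,"wy": 0,"wz": 0}])

```text
t: 1.98
eef_pos: [0.5369, 0.0043, 0.2562]
tool_rot: [0.0, 0.163, 0.987, -0.001]
contact_force: [-0.8, 1.4, -1.0]
gripper_width: 0.821
grasp_force: 0.0
```

Run:
```python
from h import *
o=get_obs();print({k:np.round(v,4).tolist() for k,v in o.items()})
```

```text
{'t': 1.975, 'q': [-0.4499, 0.257, 0.3889, 1.9076, -0.1124, 0.9981, 1.232], 'joint_vel': [-0.0477, -0.0162, -0.0712, 0.0286, -0.0165, 0.0082, -0.0447], 'joint_torque': [1.5409, -39.9262, 4.6526, -26.8288, 0.1608, -0.1195, 0.4979], 'eef_pos': [0.5369, 0.0043, 0.2562], 'tool_rot': [0.0004, 0.1629, 0.9866, -0.001], 'contact_force': [-0.8191, 1.369, -0.9945], 'torque': [0.042, -0.0297, -0.0061], 'grasp_force': 0.0, 'gripper_width': 0.8205}
```

>>> drive_tool(increments=[{"claw": 0.07,"dx": 0,"dy": 0,"dz": 0.006,"wx": 0,"wy": 0,"wz": 10.5},{"claw": 0.07,"dx": 0,"dy": 0,"dz": 0.006,"wx": 0,"wy": 0,"wz": 10.5},{"claw": 0.07,"dx": 0,"dy": 0,"dz": 0.006,"wx": 0,"wy": 0,"wz": 10.5},{"claw": 0.07,"dx": 0,"dy": 0,"dz": 0.006,"wx": 0,"wy": 0,"wz": 10.5},{"claw": 0.07,"dx": 0,"dy": 0,"dz": 0.006,"wx": 0,"wy": 0,"wz": 10.5},{"claw": 0.07,"dx": 0,"dy": 0,"dz": 0.006,"wx": 0,"wy": 0,"wz": 10.5},{"claw": 0.07,"dx": 0,"dy": 0,"dz": 0.006,"wx": 0,"wy": 0,"wz": 10.5},{"claw": 0.07,"dx": 0,"dy": 0,"dz": 0.006,"wx": 0,"wy": 0,"wz": 10.5},{"claw": 0.07,"dx": 0,"dy": 0,"dz": 0.006,"wx": 0,"wy": 0,"wz": 10.5},{"claw": 0.07,"dx": 0,"dy": 0,"dz": 0.006,"wx": 0,"wy": 0,"wz": 10.5},{"claw": 0.07,"dx": 0,"dy": 0,"dz": 0.006,"wx": 0,"wy": 0,"wz": 10.5},{"claw": 0.07,"dx": 0,"dy": 0,"dz": 0.006,"wx": 0,"wy": 0,"wz": 10.5},{"claw": 0.07,"dx": 0,"dy": 0,"dz": 0.006,"wx": 0,"wy": 0,"wz": 10.5},{"claw": 0.07,"dx": 0,"dy": 0,"dz": 0.006,"wx": 0,"wy": 0,"wz": 10.5},{"claw": 0.07,"dx": 0,"dy": 0,"dz": 0.006,"wx": 0,"wy": 0,"wz": 10.5},{"claw": 0.07,"dx": 0,"dy": 0,"dz": 0.006,"wx": 0,"wy": 0,"wz": 10.5},{"claw": 0.07,"dx": 0,"dy": 0,"dz": 0.006,"wx": 0,"wy": 0,"wz": 10.5},{"claw": 0.07,"dx": 0,"dy": 0,"dz": 0.006,"wx": 0,"wy": 0,"wz": 10.5},{"claw": 0.07,"dx": 0,"dy": 0,"dz": 0.006,"wx": 0,"wy": 0,"wz": 10.5},{"claw": 0.07,"dx": 0,"dy": 0,"dz": 0.006,"wx": 0,"wy": 0,"wz": 10.5}])

```text
t: 4.47
eef_pos: [0.5354, 0.0104, 0.1356]
tool_rot: [-0.0, 0.911, -0.411, -0.001]
contact_force: [-0.7, 0.6, 0.5]
gripper_width: 0.815
grasp_force: 0.0
```

```bash
cat >> h.py <<'E'
def st(tx=.5378,ty=.0095):
    from scipy.spatial.transform import Rotation as Ro
    o=get_obs();w=o['tool_rot'];r=Ro.from_quat([w[1],w[2],w[3],w[0]])
    print('t',round(float(o['t']),2),'q7',np.round(o['q'][6],3),'q',np.round(o['q'],2),'pos',np.round(o['eef_pos'],4),'F',np.round(o['contact_force'],1),'Tq',np.round(o['torque'],3),'w',np.round(o['gripper_width'],3))
    M=r.as_matrix();print('yaw y-axis',np.degrees(np.arctan2(M[1,1],M[0,1])).round(1),'tilt',np.round(M[:2,2],3),'corr tool xy',np.round(M.T@(np.r_[tx,ty,o['eef_pos'][2]]-o['eef_pos']),4))
E
python3 - <<'E'
from h import *
st()
p,d=snap('scene','sc1'); cv2.imwrite('pics/z1.png',cv2.resize(p[110:250,180:350,::-1],(680,560),interpolation=cv2.INTER_CUBIC))
E
```

```text
t 4.47 q7 -1.789 q [-0.93  0.69  1.11  2.04 -0.8   0.93 -1.79] pos [0.5354 0.0104 0.1356] F [-0.7  0.6  0.5] Tq [-0.008 -0.024 -0.028] w 0.815
yaw y-axis -138.6 tilt [-0.001  0.001] corr tool xy [ 0.0023 -0.0012 -0.    ]
```

View pics/z1.png

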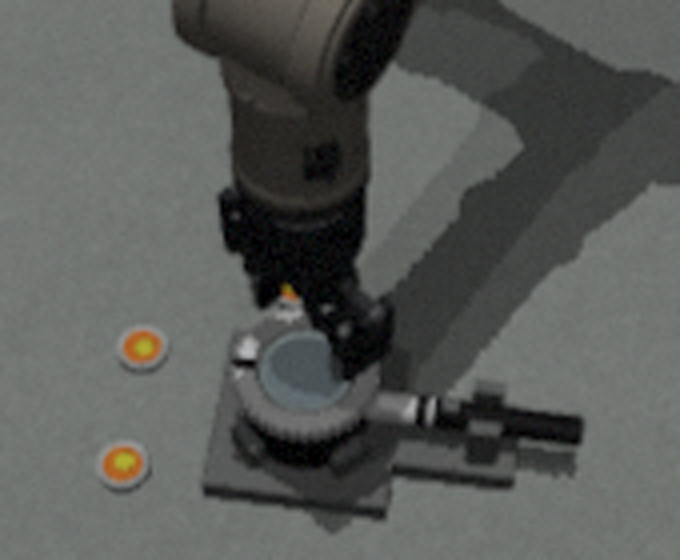

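The view shows the two fingertips straddling the ring near (270,300) and (360,330) in the crop, with the ring still untouched. Next I correct the centring and descend.

>>> drive_tool(increments=[{"claw": 0.07,"dx": 0.002,"dy": -0.001,"dz": 0.01,"wx": 0,"wy": 0,"wz": 0},{"claw": 0.07,"dx": 0,"dy": 0,"dz": 0.01,"wx": 0,"wy": 0,"wz": 0},{"claw": 0.07,"dx": 0,"dy": 0,"dz": 0.003,"wx": 0,"wy": 0,"wz": 0},{"claw": 0.07,"dx": 0,"dy": 0,"dz": 0,"wx": 0,"wy": 0,"wz": 0}])

```text
t: 5.03
eef_pos: [0.5379, 0.008, 0.1131]
tool_rot: [-0.0, 0.912, -0.409, -0.0]
contact_force: [0.2, 0.5, -0.2]
gripper_width: 0.818
grasp_force: 0.0
```

>>> drive_tool(increments=[{"claw": 0.07,"dx": 0,"dy": 0,"dz": 0.002,"wx": 0,"wy": 0,"wz": 0},{"claw": 0.07,"dx": 0,"dy": 0,"dz": 0,"wx": 0,"wy": 0,"wz": 0}])

```text
t: 5.28
eef_pos: [0.5381, 0.0081, 0.1114]
tool_rot: [-0.0, 0.912, -0.409, 0.0]
contact_force: [0.6, 0.6, -0.1]
gripper_width: 0.816
grasp_force: 0.0
```

>>> drive_tool(increments=[{"claw": 0.07,"dx": 0,"dy": 0,"dz": 0.002,"wx": 0,"wy": 0,"wz": 0},{"claw": 0.07,"dx": 0,"dy": 0,"dz": 0,"wx": 0,"wy": 0,"wz": 0}])

```text
t: 5.52
eef_pos: [0.538, 0.0082, 0.1092]
tool_rot: [0.0, 0.912, -0.409, -0.0]
contact_force: [-0.2, 0.8, -0.5]
gripper_width: 0.818
grasp_force: 0.0
```

```bash
python3 -c "
from h import *
st()"
```

```text
t 5.53 q7 -1.751 q [-0.89  0.73  1.06  2.05 -0.85  0.89 -1.75] pos [0.538  0.0082 0.1092] F [-0.2  0.8 -0.5] Tq [ 0.049 -0.009 -0.05 ] w 0.818
yaw y-axis -138.3 tilt [-0.  0.] corr tool xy [-0.0011 -0.0008  0.    ]
```

>>> drive_tool(increments=[{"claw": 0.07,"dx": -0.001,"dy": -0.001,"dz": 0.002,"wx": 0,"wy": 0,"wz": 0},{"claw": 0.07,"dx": 0,"dy": 0,"dz": 0,"wx": 0,"wy": 0,"wz": 0}])

```text
t: 5.78
eef_pos: [0.5381, 0.0098, 0.1071]
tool_rot: [0.0, 0.912, -0.409, -0.0]
contact_force: [1.0, -0.9, 0.1]
gripper_width: 0.822
grasp_force: 0.0
```

>>> drive_tool(increments=[{"claw": 0.07,"dx": 0,"dy": 0,"dz": 0.001,"wx": 0,"wy": 0,"wz": 0},{"claw": 0.07,"dx": 0,"dy": 0,"dz": 0,"wx": 0,"wy": 0,"wz": 0}])

```text
t: 6.02
eef_pos: [0.538, 0.0096, 0.1062]
tool_rot: [0.0, 0.912, -0.409, -0.0]
contact_force: [1.0, -0.2, 0.2]
gripper_width: 0.824
grasp_force: 0.0
```

>>> drive_tool(increments=[{"claw": 0.07,"dx": 0,"dy": 0,"dz": 0.001,"wx": 0,"wy": 0,"wz": 0},{"claw": 0.07,"dx": 0,"dy": 0,"dz": 0,"wx": 0,"wy": 0,"wz": 0}])

```text
t: 6.28
eef_pos: [0.5381, 0.0095, 0.1052]
tool_rot: [0.0, 0.912, -0.409, -0.0]
contact_force: [-0.2, -0.3, -0.2]
gripper_width: 0.82
grasp_force: 0.0
```

>>> drive_tool(increments=[{"claw": 0.07,"dx": 0,"dy": 0,"dz": 0.0015,"wx": 0,"wy": 0,"wz": 0},{"claw": 0.07,"dx": 0,"dy": 0,"dz": 0,"wx": 0,"wy": 0,"wz": 0}])

```text
t: 6.52
eef_pos: [0.5381, 0.0096, 0.1037]
tool_rot: [0.0, 0.912, -0.409, -0.0]
contact_force: [-0.0, 0.3, -0.6]
gripper_width: 0.823
grasp_force: 0.0
```

>>> drive_tool(increments=[{"claw": 0.07,"dx": 0,"dy": 0,"dz": 0.001,"wx": 0,"wy": 0,"wz": 0},{"claw": 0.07,"dx": 0,"dy": 0,"dz": 0,"wx": 0,"wy": 0,"wz": 0}])

```text
t: 6.78
eef_pos: [0.5381, 0.0095, 0.1027]
tool_rot: [0.0, 0.912, -0.409, -0.0]
contact_force: [-1.3, 0.4, 0.2]
gripper_width: 0.817
grasp_force: 0.0
```

>>> drive_tool(increments=[{"claw": 0.07,"dx": 0,"dy": 0,"dz": 0.001,"wx": 0,"wy": 0,"wz": 0},{"claw": 0.07,"dx": 0,"dy": 0,"dz": 0,"wx": 0,"wy": 0,"wz": 0}])

```text
t: 7.02
eef_pos: [0.5381, 0.0096, 0.1017]
tool_rot: [0.0, 0.912, -0.409, -0.0]
contact_force: [0.3, -0.5, 1.1]
gripper_width: 0.818
grasp_force: 0.0
```

>>> drive_tool(increments=[{"claw": 0.07,"dx": 0,"dy": 0,"dz": 0.001,"wx": 0,"wy": 0,"wz": 0},{"claw": 0.07,"dx": 0,"dy": 0,"dz": 0,"wx": 0,"wy": 0,"wz": 0}])

```text
t: 7.28
eef_pos: [0.5382, 0.0095, 0.1014]
tool_rot: [-0.0, 0.912, -0.409, -0.0]
contact_force: [-2.2, 1.4, 8.0]
gripper_width: 0.82
grasp_force: 4.4
```

>>> drive_tool(increments=[{"claw": 0.07,"dx": 0,"dy": 0,"dz": 0.001,"wx": 0,"wy": 0,"wz": 0},{"claw": 0.07,"dx": 0,"dy": 0,"dz": 0,"wx": 0,"wy": 0,"wz": 0}])

```text
t: 7.52
eef_pos: [0.5382, 0.0095, 0.1013]
tool_rot: [-0.001, 0.912, -0.409, -0.0]
contact_force: [-5.8, 2.9, 19.8]
gripper_width: 0.818
grasp_force: 9.9
```

>>> drive_tool(increments=[{"claw": 0.07,"dx": 0,"dy": 0,"dz": 0.001,"wx": 0,"wy": 0,"wz": 0},{"claw": 0.07,"dx": 0,"dy": 0,"dz": 0,"wx": 0,"wy": 0,"wz": 0}])

```text
t: 7.78
eef_pos: [0.5383, 0.0095, 0.1012]
tool_rot: [-0.001, 0.912, -0.409, -0.001]
contact_force: [-9.8, 4.5, 31.2]
gripper_width: 0.818
grasp_force: 15.5
```

Contact is on the ring's top, with a stiffness of about 12 N/mm. I'll ease off to about 12 N and try a first turn.

>>> drive_tool(increments=[{"claw": 0.07,"dx": 0,"dy": 0,"dz": -0.0015,"wx": 0,"wy": 0,"wz": 0},{"claw": 0.07,"dx": 0,"dy": 0,"dz": 0,"wx": 0,"wy": 0,"wz": -5},{"claw": 0.07,"dx": 0,"dy": 0,"dz": 0,"wx": 0,"wy": 0,"wz": -10},{"claw": 0.07,"dx": 0,"dy": 0,"dz": 0,"wx": 0,"wy": 0,"wz": -10},{"claw": 0.07,"dx": 0,"dy": 0,"dz": 0,"wx": 0,"wy": 0,"wz": -10},{"claw": 0.07,"dx": 0,"dy": 0,"dz": 0,"wx": 0,"wy": 0,"wz": -10}])

```text
t: 8.52
eef_pos: [0.5379, 0.009, 0.1014]
tool_rot: [-0.0, 1.0, -0.027, -0.0]
contact_force: [-5.9, -0.1, 13.2]
gripper_width: 0.817
grasp_force: 6.5
```

Run:
```python
from h import *
st()
p,d=snap('scene','sc2'); q,d=snap('top','top2'); f=lambda a:cv2.resize(a[:,:,::-1],(390,390),interpolation=cv2.INTER_CUBIC)
cv2.imwrite('pics/z2.png',np.hstack([f(q[157:217,233:293]),f(p[174:234,226:286])]))
```

```text
t 8.53 q7 -1.116 q [-0.77  0.62  0.86  2.05 -0.68  0.78 -1.12] pos [0.5379 0.009  0.1014] F [-5.9 -0.1 13.2] Tq [-0.134  1.277 -0.074] w 0.817
yaw y-axis -93.0 tilt [-0.     0.001] corr tool xy [-0.0001 -0.0005  0.    ]
```

View pics/z2.png

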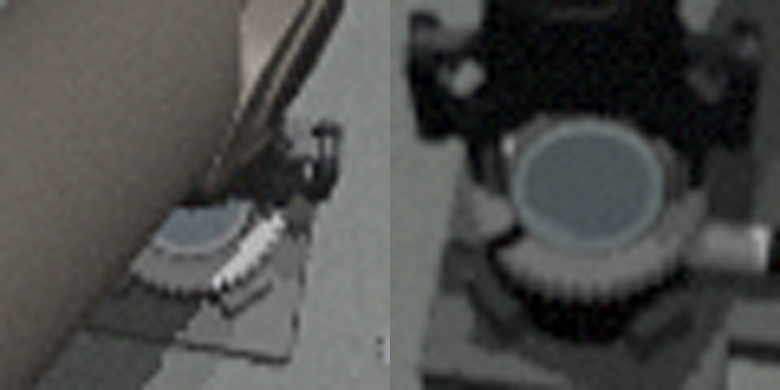

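The line has moved from the left edge to about (510,245) in the scene tile. That is roughly 45° anticlockwise, so the ring follows the fingers. I'll carry on with the stroke.

>>> drive_tool(increments=[{"claw": 0.07,"dx": 0,"dy": 0,"dz": 0,"wx": 0,"wy": 0,"wz": -10},{"claw": 0.07,"dx": 0,"dy": 0,"dz": 0,"wx": 0,"wy": 0,"wz": -10},{"claw": 0.07,"dx": 0,"dy": 0,"dz": 0,"wx": 0,"wy": 0,"wz": -10},{"claw": 0.07,"dx": 0,"dy": 0,"dz": 0,"wx": 0,"wy": 0,"wz": -10},{"claw": 0.07,"dx": 0,"dy": 0,"dz": 0,"wx": 0,"wy": 0,"wz": -10},{"claw": 0.07,"dx": 0,"dy": 0,"dz": 0,"wx": 0,"wy": 0,"wz": -10},{"claw": 0.07,"dx": 0,"dy": 0,"dz": 0,"wx": 0,"wy": 0,"wz": -10},{"claw": 0.07,"dx": 0,"dy": 0,"dz": 0,"wx": 0,"wy": 0,"wz": -10},{"claw": 0.07,"dx": 0,"dy": 0,"dz": 0,"wx": 0,"wy": 0,"wz": -10},{"claw": 0.07,"dx": 0,"dy": 0,"dz": 0,"wx": 0,"wy": 0,"wz": -10}])

```text
t: 9.88
eef_pos: [0.5386, 0.0083, 0.1014]
tool_rot: [0.001, 0.663, 0.748, 0.0]
contact_force: [-2.4, -2.1, 8.1]
gripper_width: 0.82
grasp_force: 4.7
```

```bash
python3 -c "
from h import *
st()"
```

```text
t 9.88 q7 0.258 q [-0.44  0.49  0.39  2.03 -0.29  0.68  0.26] pos [0.5386 0.0083 0.1014] F [-2.4 -2.1  8.1] Tq [-0.56   0.641 -0.089] w 0.82
yaw y-axis 6.9 tilt [ 0.001 -0.   ] corr tool xy [ 0.0013 -0.0006 -0.    ]
```

>>> drive_tool(increments=[{"claw": 0.07,"dx": 0.001,"dy": -0.0005,"dz": 0.0004,"wx": 0,"wy": 0,"wz": -10},{"claw": 0.07,"dx": 0,"dy": 0,"dz": 0,"wx": 0,"wy": 0,"wz": -10},{"claw": 0.07,"dx": 0,"dy": 0,"dz": 0,"wx": 0,"wy": 0,"wz": -10},{"claw": 0.07,"dx": 0,"dy": 0,"dz": 0,"wx": 0,"wy": 0,"wz": -10},{"claw": 0.07,"dx": 0,"dy": 0,"dz": 0,"wx": 0,"wy": 0,"wz": -10},{"claw": 0.07,"dx": 0,"dy": 0,"dz": 0,"wx": 0,"wy": 0,"wz": -10},{"claw": 0.07,"dx": 0,"dy": 0,"dz": 0,"wx": 0,"wy": 0,"wz": -10},{"claw": 0.07,"dx": 0,"dy": 0,"dz": 0,"wx": 0,"wy": 0,"wz": -10},{"claw": 0.07,"dx": 0,"dy": 0,"dz": 0,"wx": 0,"wy": 0,"wz": -10},{"claw": 0.07,"dx": 0,"dy": 0,"dz": 0,"wx": 0,"wy": 0,"wz": -10}])

```text
t: 11.12
eef_pos: [0.5389, 0.009, 0.1014]
tool_rot: [0.001, -0.147, 0.989, -0.001]
contact_force: [-0.2, -2.4, 10.9]
gripper_width: 0.821
grasp_force: 5.3
```

```bash
python3 -c "
from h import *
st()"
```

```text
t 11.12 q7 1.69 q [-0.08  0.46 -0.06  2.01  0.05  0.67  1.69] pos [0.5389 0.009  0.1014] F [-0.2 -2.4 10.9] Tq [-0.439  0.292 -0.051] w 0.821
yaw y-axis 106.9 tilt [ 0.003 -0.001] corr tool xy [ 0.0009  0.0008 -0.    ]
```

>>> drive_tool(increments=[{"claw": 0.07,"dx": 0.0005,"dy": 0.0005,"dz": 0,"wx": 0,"wy": 0,"wz": -10},{"claw": 0.07,"dx": 0,"dy": 0,"dz": 0,"wx": 0,"wy": 0,"wz": -10},{"claw": 0.07,"dx": 0,"dy": 0,"dz": 0,"wx": 0,"wy": 0,"wz": -10},{"claw": 0.07,"dx": 0,"dy": 0,"dz": 0,"wx": 0,"wy": 0,"wz": -10},{"claw": 0.07,"dx": 0,"dy": 0,"dz": 0,"wx": 0,"wy": 0,"wz": -10},{"claw": 0.07,"dx": 0,"dy": 0,"dz": 0,"wx": 0,"wy": 0,"wz": -10},{"claw": 0.07,"dx": 0,"dy": 0,"dz": 0,"wx": 0,"wy": 0,"wz": 0}])

```text
t: 12.0
eef_pos: [0.5386, 0.0105, 0.1014]
tool_rot: [0.001, -0.621, 0.784, -0.001]
contact_force: [0.5, -1.0, 10.8]
gripper_width: 0.819
grasp_force: 5.5
```

```bash
python3 -c "
from h import *
st()"
```

```text
t 12.0 q7 2.567 q [ 0.12  0.48 -0.32  1.99  0.23  0.7   2.57] pos [0.5386 0.0105 0.1014] F [ 0.5 -1.  10.8] Tq [-0.136  0.334  0.075] w 0.819
yaw y-axis 166.7 tilt [0.003 0.   ] corr tool xy [ 0.0011  0.0005 -0.    ]
```

>>> drive_tool(increments=[{"claw": 0.07,"dx": 0,"dy": 0,"dz": -0.015,"wx": 0,"wy": 0,"wz": 0},{"claw": 0.07,"dx": 0,"dy": 0,"dz": -0.02,"wx": 0,"wy": 0,"wz": 0}])

```text
t: 12.25
eef_pos: [0.5363, 0.0106, 0.1353]
tool_rot: [-0.001, -0.62, 0.785, 0.0]
contact_force: [0.1, -0.0, 0.4]
gripper_width: 0.822
grasp_force: 0.0
```

Run:
```python
from h import *
st()
p,d=snap('scene','sc3'); q,d=snap('top','top3'); f=lambda a:cv2.resize(a[:,:,::-1],(390,390),interpolation=cv2.INTER_CUBIC)
cv2.imwrite('pics/z3.png',np.hstack([f(q[157:217,233:293]),f(p[174:234,226:286])]))
```

```text
t 12.25 q7 2.592 q [ 0.14  0.43 -0.34  1.97  0.2   0.77  2.59] pos [0.5363 0.0106 0.1353] F [ 0.1 -0.   0.4] Tq [0.044 0.002 0.027] w 0.822
yaw y-axis 166.7 tilt [-0.001 -0.   ] corr tool xy [ 0.0007 -0.0017 -0.    ]
```

View pics/z3.png

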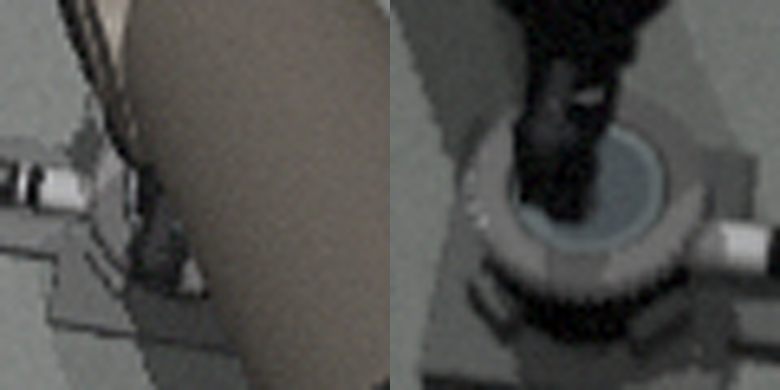

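In the scene tile the ring is visible and in place. The line is hidden behind the fingers at upper left, as expected at about -152° after a 305° turn. Now I rewind in the air.

>>> drive_tool(increments=[{"claw": 0.07,"dx": 0,"dy": 0,"dz": 0,"wx": 0,"wy": 0,"wz": 10.5},{"claw": 0.07,"dx": 0,"dy": 0,"dz": 0,"wx": 0,"wy": 0,"wz": 10.5},{"claw": 0.07,"dx": 0,"dy": 0,"dz": 0,"wx": 0,"wy": 0,"wz": 10.5},{"claw": 0.07,"dx": 0,"dy": 0,"dz": 0,"wx": 0,"wy": 0,"wz": 10.5},{"claw": 0.07,"dx": 0,"dy": 0,"dz": 0,"wx": 0,"wy": 0,"wz": 10.5},{"claw": 0.07,"dx": 0,"dy": 0,"dz": 0,"wx": 0,"wy": 0,"wz": 10.5},{"claw": 0.07,"dx": 0,"dy": 0,"dz": 0,"wx": 0,"wy": 0,"wz": 10.5},{"claw": 0.07,"dx": 0,"dy": 0,"dz": 0,"wx": 0,"wy": 0,"wz": 10.5},{"claw": 0.07,"dx": 0,"dy": 0,"dz": 0,"wx": 0,"wy": 0,"wz": 10.5},{"claw": 0.07,"dx": 0,"dy": 0,"dz": 0,"wx": 0,"wy": 0,"wz": 10.5},{"claw": 0.07,"dx": 0,"dy": 0,"dz": 0,"wx": 0,"wy": 0,"wz": 10.5},{"claw": 0.07,"dx": 0,"dy": 0,"dz": 0,"wx": 0,"wy": 0,"wz": 10.5},{"claw": 0.07,"dx": 0,"dy": 0,"dz": 0,"wx": 0,"wy": 0,"wz": 10.5},{"claw": 0.07,"dx": 0,"dy": 0,"dz": 0,"wx": 0,"wy": 0,"wz": 10.5},{"claw": 0.07,"dx": 0,"dy": 0,"dz": 0,"wx": 0,"wy": 0,"wz": 10.5},{"claw": 0.07,"dx": 0,"dy": 0,"dz": 0,"wx": 0,"wy": 0,"wz": 10.5},{"claw": 0.07,"dx": 0,"dy": 0,"dz": 0,"wx": 0,"wy": 0,"wz": 10.5},{"claw": 0.07,"dx": 0,"dy": 0,"dz": 0,"wx": 0,"wy": 0,"wz": 10.5},{"claw": 0.07,"dx": 0,"dy": 0,"dz": 0,"wx": 0,"wy": 0,"wz": 10.5},{"claw": 0.07,"dx": 0,"dy": 0,"dz": 0,"wx": 0,"wy": 0,"wz": 10.5}])

```text
t: 14.85
eef_pos: [0.5365, 0.0108, 0.1346]
tool_rot: [0.0, 0.919, 0.393, -0.0]
contact_force: [0.3, -0.8, -0.2]
gripper_width: 0.822
grasp_force: 0.0
```

>>> drive_tool(increments=[{"claw": 0.07,"dx": 0,"dy": 0,"dz": 0,"wx": 0,"wy": 0,"wz": 10.5},{"claw": 0.07,"dx": 0,"dy": 0,"dz": 0,"wx": 0,"wy": 0,"wz": 10.5},{"claw": 0.07,"dx": 0,"dy": 0,"dz": 0,"wx": 0,"wy": 0,"wz": 10.5},{"claw": 0.07,"dx": 0,"dy": 0,"dz": 0,"wx": 0,"wy": 0,"wz": 10.5},{"claw": 0.07,"dx": 0,"dy": 0,"dz": 0,"wx": 0,"wy": 0,"wz": 0}])

```text
t: 15.48
eef_pos: [0.5365, 0.0109, 0.1345]
tool_rot: [0.0, 0.999, 0.042, -0.0]
contact_force: [0.1, -0.2, -0.2]
gripper_width: 0.816
grasp_force: 0.0
```

Run:
```python
from h import *
st()
p,d=snap('scene','sc4'); q,d=snap('top','top4'); f=lambda a:cv2.resize(a[:,:,::-1],(390,390),interpolation=cv2.INTER_CUBIC)
cv2.imwrite('pics/z4.png',np.hstack([f(q[157:217,233:293]),f(p[174:234,226:286])]))
```

```text
t 15.47 q7 -1.169 q [-0.7   0.5   0.74  2.03 -0.48  0.78 -1.17] pos [0.5365 0.0109 0.1345] F [ 0.1 -0.2 -0.2] Tq [ 0.046 -0.009  0.016] w 0.816
yaw y-axis -85.2 tilt [-0.001 -0.001] corr tool xy [0.0011 0.0015 0.    ]
```

View pics/z4.png

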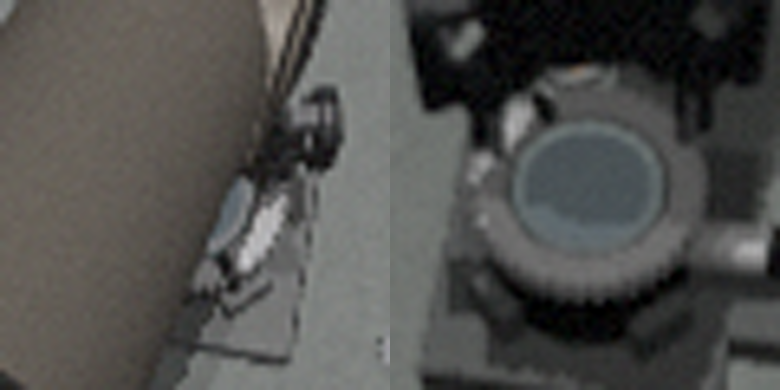

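The line shows at scene tile (543,108) and top tile (235,265), a world angle of about -149°, as predicted. About 230° remains. I go down again, correct the centring and do the second stroke.

>>> drive_tool(increments=[{"claw": 0.07,"dx": 0.001,"dy": 0.001,"dz": 0.01,"wx": 0,"wy": 0,"wz": 0},{"claw": 0.07,"dx": 0,"dy": 0,"dz": 0.01,"wx": 0,"wy": 0,"wz": 0},{"claw": 0.07,"dx": 0,"dy": 0,"dz": 0.01,"wx": 0,"wy": 0,"wz": 0},{"claw": 0.07,"dx": 0,"dy": 0,"dz": 0,"wx": 0,"wy": 0,"wz": 0}])

```text
t: 16.08
eef_pos: [0.5373, 0.0097, 0.1038]
tool_rot: [0.0, 0.999, 0.041, -0.001]
contact_force: [-0.3, -0.7, 0.3]
gripper_width: 0.82
grasp_force: 0.0
```

Run:
```python
from h import *
st()
C=np.array([.538,.0095,.084])
for n,u,v in(('scene',249.5,190.6),('top',269.2,197.8)):
    X=plane(n,u,v,.084)-C; print(n,np.degrees(np.arctan2(X[1],X[0])).round(1),np.hypot(*X[:2]).round(3))
# handle: bright collar + end, initial pictures
for n,f in(('top','top0'),('scene','sc0')):
    g=np.load(f+'.npz')['p']; pts=[]
    for r in np.arange(.07,.18,.004):
        best=[]
        for a in np.arange(70,95,.25):
            u=proj(n,C*[1,1,0]+np.r_[r*np.cos(np.radians(a)),r*np.sin(np.radians(a)),.045])
            best.append(cv2.getRectSubPix(g.astype(np.float32),(1,1),tuple(map(float,u)))[0,0].mean())
        b=np.array(best); A=np.arange(70,95,.25); d=np.abs(b-np.median(b)); m=(d>.5*d.max()); pts.append((r.round(3),A[m].mean().round(1),d.max().round()))
    print(n,[tuple(map(float,q)) for q in pts])
```

```text
t 16.07 q7 -1.13 q [-0.66  0.55  0.69  2.04 -0.52  0.73 -1.13] pos [0.5373 0.0097 0.1038] F [-0.3 -0.7  0.3] Tq [-0.021  0.023 -0.021] w 0.82
yaw y-axis -85.3 tilt [-0.002 -0.   ] corr tool xy [ 0.0005  0.0003 -0.    ]
scene -151.5 0.04
top -148.9 0.046
top [(0.07, 87.6, 73.0), (0.074, 87.2, 75.0), (0.078, 87.0, 50.0), (0.082, 80.8, 64.0), (0.086, 81.9, 27.0), (0.09, 83.0, 42.0), (0.094, 82.4, 62.0), (0.098, 85.0, 46.0), (0.102, 86.2, 55.0), (0.106, 85.2, 54.0), (0.11, 82.8, 44.0), (0.114, 81.7, 52.0), (0.118, 85.2, 44.0), (0.122, 81.3, 51.0), (0.126, 80.5, 53.0), (0.13, 80.1, 48.0), (0.134, 80.6, 46.0), (0.138, 82.0, 42.0), (0.142, 82.2, 62.0), (0.146, 81.1, 70.0), (0.15, 81.8, 69.0), (0.154, 82.2, 76.0), (0.158, 82.4, 79.0), (0.162, 82.5, 75.0), (0.166, 81.9, 80.0), (0.17, 82.0, 80.0), (0.174, 82.1, 83.0), (0.178, 82.1, 86.0)]Traceback (most recent call last):
  File "<stdin>", line 12, in <module>
  File "h.py", line 13, in proj
    c=calibration(n);K=np.array(c['intrinsics']);p=np.array(c['R'])@X+np.array(c['t']);s=p[:2]/p[2]
ValueError: time passes only in moves, steps and waits
```

>>> drive_tool(increments=[{"claw": 0.07,"dx": 0.0005,"dy": 0,"dz": 0.0034,"wx": 0,"wy": 0,"wz": 0},{"claw": 0.07,"dx": 0,"dy": 0,"dz": 0,"wx": 0,"wy": 0,"wz": 0}])

```text
t: 16.32
eef_pos: [0.5387, 0.0098, 0.1016]
tool_rot: [-0.0, 0.999, 0.041, 0.0]
contact_force: [0.2, 0.6, 0.0]
gripper_width: 0.818
grasp_force: 0.0
```

>>> drive_tool(increments=[{"claw": 0.07,"dx": 0,"dy": 0,"dz": 0,"wx": 0,"wy": 0,"wz": -5},{"claw": 0.07,"dx": 0,"dy": 0,"dz": 0,"wx": 0,"wy": 0,"wz": -10},{"claw": 0.07,"dx": 0,"dy": 0,"dz": 0,"wx": 0,"wy": 0,"wz": -10},{"claw": 0.07,"dx": 0,"dy": 0,"dz": 0,"wx": 0,"wy": 0,"wz": -10},{"claw": 0.07,"dx": 0,"dy": 0,"dz": 0,"wx": 0,"wy": 0,"wz": -10},{"claw": 0.07,"dx": 0,"dy": 0,"dz": 0,"wx": 0,"wy": 0,"wz": -10},{"claw": 0.07,"dx": 0,"dy": 0,"dz": 0,"wx": 0,"wy": 0,"wz": -10},{"claw": 0.07,"dx": 0,"dy": 0,"dz": 0,"wx": 0,"wy": 0,"wz": -10},{"claw": 0.07,"dx": 0,"dy": 0,"dz": 0,"wx": 0,"wy": 0,"wz": -10},{"claw": 0.07,"dx": 0,"dy": 0,"dz": 0,"wx": 0,"wy": 0,"wz": -10}])

```text
t: 17.58
eef_pos: [0.5387, 0.0099, 0.1017]
tool_rot: [0.0, 0.643, 0.766, 0.0]
contact_force: [-0.6, 0.7, 1.1]
gripper_width: 0.821
grasp_force: 0.0
```

```bash
python3 -c "
from h import *
st()"
```

```text
t 17.57 q7 0.202 q [-0.33  0.47  0.24  2.02 -0.17  0.67  0.2 ] pos [0.5387 0.0099 0.1017] F [-0.6  0.7  1.1] Tq [ 0.003 -0.002  0.017] w 0.821
yaw y-axis 10.0 tilt [0.001 0.   ] corr tool xy [-0.0003 -0.0009 -0.    ]
```

That stroke only hovered, with zero force, so the ring was not driven. I lift a little, rewind and press properly.

>>> drive_tool(increments=[{"claw": 0.07,"dx": 0,"dy": 0,"dz": -0.004,"wx": 0,"wy": 0,"wz": 0},{"claw": 0.07,"dx": 0,"dy": 0,"dz": 0,"wx": 0,"wy": 0,"wz": 10.5},{"claw": 0.07,"dx": 0,"dy": 0,"dz": 0,"wx": 0,"wy": 0,"wz": 10.5},{"claw": 0.07,"dx": 0,"dy": 0,"dz": 0,"wx": 0,"wy": 0,"wz": 10.5},{"claw": 0.07,"dx": 0,"dy": 0,"dz": 0,"wx": 0,"wy": 0,"wz": 10.5},{"claw": 0.07,"dx": 0,"dy": 0,"dz": 0,"wx": 0,"wy": 0,"wz": 10.5},{"claw": 0.07,"dx": 0,"dy": 0,"dz": 0,"wx": 0,"wy": 0,"wz": 10.5},{"claw": 0.07,"dx": 0,"dy": 0,"dz": 0,"wx": 0,"wy": 0,"wz": 10.5},{"claw": 0.07,"dx": 0,"dy": 0,"dz": 0,"wx": 0,"wy": 0,"wz": 10.5},{"claw": 0.07,"dx": 0,"dy": 0,"dz": 0,"wx": 0,"wy": 0,"wz": 10.5},{"claw": 0.07,"dx": 0,"dy": 0,"dz": 0.003,"wx": 0,"wy": 0,"wz": 0},{"claw": 0.07,"dx": 0,"dy": 0,"dz": 0.001,"wx": 0,"wy": 0,"wz": 0}])

```text
t: 19.08
eef_pos: [0.5384, 0.0101, 0.1014]
tool_rot: [-0.0, 0.999, 0.046, -0.0]
contact_force: [-0.9, 1.7, 6.1]
gripper_width: 0.822
grasp_force: 3.8
```

>>> drive_tool(increments=[{"claw": 0.07,"dx": 0,"dy": 0,"dz": 0.0008,"wx": 0,"wy": 0,"wz": 0},{"claw": 0.07,"dx": 0,"dy": 0,"dz": 0,"wx": 0,"wy": 0,"wz": 0}])

```text
t: 19.32
eef_pos: [0.5385, 0.0101, 0.1014]
tool_rot: [-0.001, 0.999, 0.046, -0.0]
contact_force: [-4.1, 0.6, 9.3]
gripper_width: 0.821
grasp_force: 4.6
```

```bash
python3 -c "
from h import *
st()"
```

```text
t 19.32 q7 -1.125 q [-0.65  0.55  0.67  2.04 -0.52  0.72 -1.13] pos [0.5385 0.0101 0.1014] F [-4.1  0.6  9.3] Tq [0.109 0.679 0.015] w 0.821
yaw y-axis -84.7 tilt [-0.     0.001] corr tool xy [-0.0007  0.0006 -0.    ]
```

Now there is about 10 N. I press a touch more and turn.

>>> drive_tool(increments=[{"claw": 0.07,"dx": -0.0005,"dy": 0.0005,"dz": 0.0003,"wx": 0,"wy": 0,"wz": 0},{"claw": 0.07,"dx": 0,"dy": 0,"dz": 0,"wx": 0,"wy": 0,"wz": -5},{"claw": 0.07,"dx": 0,"dy": 0,"dz": 0,"wx": 0,"wy": 0,"wz": -10},{"claw": 0.07,"dx": 0,"dy": 0,"dz": 0,"wx": 0,"wy": 0,"wz": -10},{"claw": 0.07,"dx": 0,"dy": 0,"dz": 0,"wx": 0,"wy": 0,"wz": -10},{"claw": 0.07,"dx": 0,"dy": 0,"dz": 0,"wx": 0,"wy": 0,"wz": -10},{"claw": 0.07,"dx": 0,"dy": 0,"dz": 0,"wx": 0,"wy": 0,"wz": -10},{"claw": 0.07,"dx": 0,"dy": 0,"dz": 0,"wx": 0,"wy": 0,"wz": -10},{"claw": 0.07,"dx": 0,"dy": 0,"dz": 0,"wx": 0,"wy": 0,"wz": -10}])

```text
t: 20.45
eef_pos: [0.5374, 0.0091, 0.1014]
tool_rot: [-0.001, 0.763, 0.646, -0.0]
contact_force: [-6.3, -0.9, 11.0]
gripper_width: 0.819
grasp_force: 5.6
```

```bash
python3 -c "
from h import *
st()"
```

```text
t 20.45 q7 -0.079 q [-0.39  0.48  0.32  2.03 -0.23  0.67 -0.08] pos [0.5374 0.0091 0.1014] F [-6.3 -0.9 11. ] Tq [-0.091  1.163 -0.07 ] w 0.819
yaw y-axis -9.5 tilt [-0.001  0.001] corr tool xy [ 0.0005  0.0004 -0.    ]
```

>>> drive_tool(increments=[{"claw": 0.07,"dx": 0,"dy": 0,"dz": 0.0003,"wx": 0,"wy": 0,"wz": -10},{"claw": 0.07,"dx": 0,"dy": 0,"dz": 0,"wx": 0,"wy": 0,"wz": -10},{"claw": 0.07,"dx": 0,"dy": 0,"dz": 0,"wx": 0,"wy": 0,"wz": -10},{"claw": 0.07,"dx": 0,"dy": 0,"dz": 0,"wx": 0,"wy": 0,"wz": -10},{"claw": 0.07,"dx": 0,"dy": 0,"dz": 0,"wx": 0,"wy": 0,"wz": -10},{"claw": 0.07,"dx": 0,"dy": 0,"dz": 0,"wx": 0,"wy": 0,"wz": -10},{"claw": 0.07,"dx": 0,"dy": 0,"dz": 0,"wx": 0,"wy": 0,"wz": -10}])

```text
t: 21.32
eef_pos: [0.5379, 0.0078, 0.1014]
tool_rot: [0.0, 0.255, 0.967, -0.0]
contact_force: [-4.6, -3.2, 11.2]
gripper_width: 0.818
grasp_force: 5.5
```

>>> drive_tool(increments=[{"claw": 0.07,"dx": 0,"dy": 0,"dz": 0.0001,"wx": 0,"wy": 0,"wz": -10},{"claw": 0.07,"dx": 0,"dy": 0,"dz": 0,"wx": 0,"wy": 0,"wz": -10},{"claw": 0.07,"dx": 0,"dy": 0,"dz": 0,"wx": 0,"wy": 0,"wz": -10},{"claw": 0.07,"dx": 0,"dy": 0,"dz": 0,"wx": 0,"wy": 0,"wz": -10},{"claw": 0.07,"dx": 0,"dy": 0,"dz": 0,"wx": 0,"wy": 0,"wz": -10},{"claw": 0.07,"dx": 0,"dy": 0,"dz": 0,"wx": 0,"wy": 0,"wz": -10},{"claw": 0.07,"dx": 0,"dy": 0,"dz": 0,"wx": 0,"wy": 0,"wz": -10},{"claw": 0.07,"dx": 0,"dy": 0,"dz": 0,"wx": 0,"wy": 0,"wz": 0}])

```text
t: 22.32
eef_pos: [0.5398, 0.0087, 0.1014]
tool_rot: [0.002, -0.344, 0.939, -0.001]
contact_force: [0.8, -1.8, 7.8]
gripper_width: 0.819
grasp_force: 3.7
```

Run:
```python
from h import *
st()
p,d=snap('scene','sc5'); q,d=snap('top','top5'); f=lambda a:cv2.resize(a[:,:,::-1],(390,390),interpolation=cv2.INTER_CUBIC)
cv2.imwrite('pics/z5.png',np.hstack([f(q[157:217,233:293]),f(p[174:234,226:286])]))
```

```text
t 22.32 q7 1.948 q [ 0.11  0.48 -0.3   1.99  0.22  0.7   1.95] pos [0.5398 0.0087 0.1014] F [ 0.8 -1.8  7.8] Tq [-0.15  -0.01   0.079] w 0.819
yaw y-axis 130.3 tilt [0.004 0.   ] corr tool xy [ 0.001   0.0019 -0.    ]
```

View pics/z5.png

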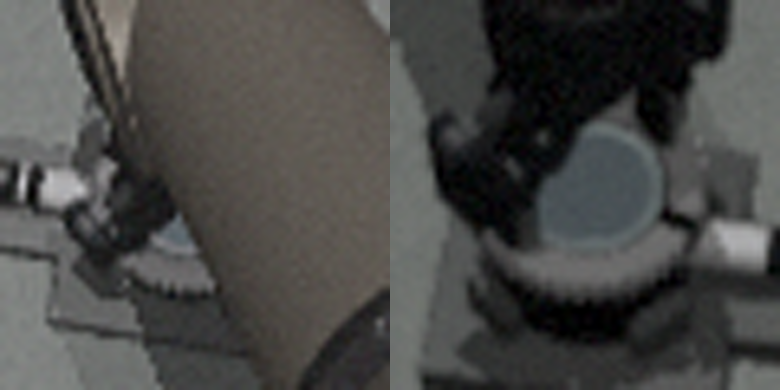

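The line is now at scene tile (680,224), just short of the handle, which starts at about (735,240). I'll measure the remaining angle within that view.

Run:
```python
from h import *
p0=np.load('sc0.npz')['p'];p5=np.load('sc5.npz')['p'];out={}
# ring centre in scene view: initial lens (bluish)
def lens(p):
    m=((p[:,:,2].astype(int)-p[:,:,0]>12)).astype(np.uint8);m[:180]=0;m[225:]=0;m[:,:230]=0;m[:,285:]=0
    c=max(cv2.findContours(m,0,1)[0],key=cv2.contourArea);return cv2.fitEllipse(c)
e=lens(p0);C=plane('scene',*e[0],.081);print('lens',e,C.round(4))
import numpy as np
# dark line pixels in annulus
def line(p,C,lo,hi):
    g=p.astype(float).mean(2);acc=[]
    for v in range(180,235):
        for u in range(230,290):
            X=plane('scene',u,v,.084)-C;r=np.hypot(*X[:2]);a=np.degrees(np.arctan2(X[1],X[0]))
            if .036<r<.047 and (a-lo)%360<(hi-lo): acc.append((a if a>lo else a+360,g[v,u]))
    A=np.array(acc);w=np.clip(np.median(A[:,1])-15-A[:,1],0,None);return (A[:,0]*w).sum()/w.sum(),w.max(),np.median(A[:,1])
print('start',line(p0,C,-130,-70),'now',line(p5,C,50,100))
# handle axis: far dark part mask
g=p0.astype(float).mean(2);m=np.zeros(g.shape,np.uint8);m[200:228,304:328]=(g[200:228,304:328]<45)
ys,xs=np.nonzero(m);L=[plane('scene',x,y,.045) for x,y in zip(xs,ys)];L=np.array(L)
print(len(L),L.min(0),L.max(0)); d=L.mean(0)-C;print('handle by end part',np.degrees(np.arctan2(d[1],d[0])),L.mean(0))
# top view handle, camera from above
g=np.load('top0.npz')['p'].astype(float).mean(2);ys,xs=np.nonzero(g[172:195,200:226]<45);L=np.array([plane('top',x+200,y+172,.045) for x,y in zip(xs,ys)])
for Ct in([.5366,.0103],[.538,.0095]):
    d=L.mean(0)[:2]-Ct;print('top handle',len(L),np.degrees(np.arctan2(d[1],d[0])),L.mean(0),L.min(0),L.max(0))
```

```text
lens ((255.873779296875, 202.19680786132812), (16.17920684814453, 19.62668800354004), 86.26036834716797) [0.5386 0.0076 0.081 ]Traceback (most recent call last):
  File "<stdin>", line 17, in <module>
  File "<stdin>", line 14, in line
  File "h.py", line 11, in plane
    o,d=ray(n,u,v); return o+d*(z-o[2])/d[2]
        ~~~^^^^^^^
  File "h.py", line 6, in ray
    c=calibration(n);K=np.array(c['intrinsics']);R=np.array(c['R']);t=np.array(c['t'])
ValueError: time passes only in moves, steps and waits
```

```bash
sed -i '2a import functools,station\ncalibration=functools.lru_cache(None)(station.calibration)' h.py
cat > ang.py <<'E'
from h import *
def line(n,p,C,lo,hi,box):
    g=p.astype(float).mean(2);acc=[]
    for v in range(*box[0]):
        for u in range(*box[1]):
            X=plane(n,u,v,.084)-C;r=np.hypot(*X[:2]);a=np.degrees(np.arctan2(X[1],X[0]))
            if .037<r<.047 and lo<a<hi: acc.append((a,g[v,u]))
    A=np.array(acc);md=np.median(A[:,1]);w=np.clip(.75*md-A[:,1],0,None);return (A[:,0]*w).sum()/w.sum(),w.max(),md
SB=((180,235),(230,290));TB=((160,215),(235,290))
E
python3 - <<'E'
from ang import *
p0=np.load('sc0.npz')['p'];p5=np.load('sc5.npz')['p']
C=np.array([.5386,.0076,.084])
print('start',line('scene',p0,C,-130,-70,SB),'now',line('scene',p5,C,50,100,SB))
print('top start',line('top',np.load('top0.npz')['p'],np.array([.537,.0103,.084]),-130,-70,TB))
def handle(n,f,v0,v1,u0,u1,Cs):
    g=np.load(f+'.npz')['p'].astype(float).mean(2);ys,xs=np.nonzero(g[v0:v1,u0:u1]<45)
    L=np.array([plane(n,x+u0,y+v0,.045) for x,y in zip(xs,ys)]);d=L.mean(0)[:2]-Cs
    print(n,len(L),np.degrees(np.arctan2(d[1],d[0])),L.mean(0).round(3),L.min(0).round(3),L.max(0).round(3))
handle('scene','sc0',200,228,304,328,C[:2]); handle('top','top0',172,192,200,226,[.537,.0103])
E
```

```text
start (np.float64(-96.4784762779344), np.float64(113.79166666666667), np.float64(164.16666666666666)) now (np.float64(63.202194938731196), np.float64(52.583333333333336), np.float64(81.66666666666667))
top start (np.float64(-96.05355611968282), np.float64(95.91666666666667), np.float64(167.0))
scene 166 80.23819460870179 [0.566 0.164 0.045] [0.542 0.138 0.045] [0.583 0.197 0.045]
top 86 81.40589988072688 [0.56  0.165 0.045] [0.533 0.134 0.045] [0.575 0.2   0.045]
```

The line is at about 63.5° (yaw bookkeeping gives 63.7°) and the handle at about 81°, so 17.5° remains. I turn that, lift off and move away to check.

>>> drive_tool(increments=[{"claw": 0.07,"dx": 0,"dy": 0,"dz": 0.0002,"wx": 0,"wy": 0,"wz": -6},{"claw": 0.07,"dx": 0,"dy": 0,"dz": 0,"wx": 0,"wy": 0,"wz": -6},{"claw": 0.07,"dx": 0,"dy": 0,"dz": 0,"wx": 0,"wy": 0,"wz": -5.5},{"claw": 0.07,"dx": 0,"dy": 0,"dz": 0,"wx": 0,"wy": 0,"wz": 0},{"claw": 0.07,"dx": 0,"dy": 0,"dz": 0,"wx": 0,"wy": 0,"wz": 0}])

```text
t: 23.05
eef_pos: [0.5398, 0.0092, 0.1014]
tool_rot: [0.002, -0.483, 0.876, -0.001]
contact_force: [1.2, -0.5, 8.8]
gripper_width: 0.819
grasp_force: 4.2
```

```bash
python3 -c "
from h import *
st()"
```

```text
t 23.05 q7 2.205 q [ 0.17  0.49 -0.38  1.99  0.27  0.71  2.2 ] pos [0.5398 0.0092 0.1014] F [ 1.2 -0.5  8.8] Tq [ 0.108  0.13  -0.026] w 0.819
yaw y-axis 147.7 tilt [0.004 0.   ] corr tool xy [ 0.0008  0.0019 -0.    ]
```

>>> drive_tool(increments=[{"claw": 0.07,"dx": 0,"dy": 0,"dz": -0.01,"wx": 0,"wy": 0,"wz": 0},{"claw": 0.07,"dx": 0,"dy": 0,"dz": -0.05,"wx": 0,"wy": 0,"wz": 0},{"claw": 0.07,"dx": 0,"dy": 0,"dz": -0.05,"wx": 0,"wy": 0,"wz": 0},{"claw": 0.07,"dx": 0,"dy": 0,"dz": -0.04,"wx": 0,"wy": 0,"wz": 0}])

```text
t: 23.55
eef_pos: [0.538, 0.0093, 0.2523]
tool_rot: [0.001, -0.483, 0.876, -0.0]
contact_force: [0.6, 0.7, -0.5]
gripper_width: 0.821
grasp_force: 0.0
```

```bash
python3 -c "
from h import *
from scipy.spatial.transform import Rotation as Ro
st(); w=get_obs()['tool_rot'];print(Ro.from_quat([w[1],w[2],w[3],w[0]]).as_matrix().T@np.array([0,-.3,0]))"
```

```text
t 23.55 q7 2.313 q [ 0.23  0.29 -0.44  1.86  0.14  1.02  2.31] pos [0.538  0.0093 0.2523] F [ 0.6  0.7 -0.5] Tq [-0.03  -0.002 -0.002] w 0.821
yaw y-axis 147.7 tilt [ 0.002 -0.   ] corr tool xy [-0.0001  0.0003 -0.    ]
[ 2.53612120e-01 -1.60252589e-01  3.93561171e-06]
```

>>> drive_tool(increments=[{"claw": 0.07,"dx": -0.043,"dy": 0.027,"dz": 0,"wx": 0,"wy": 0,"wz": 0},{"claw": 0.07,"dx": -0.043,"dy": 0.027,"dz": 0,"wx": 0,"wy": 0,"wz": 0},{"claw": 0.07,"dx": -0.043,"dy": 0.027,"dz": 0,"wx": 0,"wy": 0,"wz": 0},{"claw": 0.07,"dx": -0.043,"dy": 0.027,"dz": 0,"wx": 0,"wy": 0,"wz": 0},{"claw": 0.07,"dx": -0.043,"dy": 0.027,"dz": 0,"wx": 0,"wy": 0,"wz": 0},{"claw": 0.07,"dx": -0.043,"dy": 0.027,"dz": 0,"wx": 0,"wy": 0,"wz": 0},{"claw": 0.07,"dx": -0.043,"dy": 0.027,"dz": 0,"wx": 0,"wy": 0,"wz": 0},{"claw": 0.07,"dx": -0.043,"dy": 0.027,"dz": 0,"wx": 0,"wy": 0,"wz": 0}])

```text
t: 24.55
eef_pos: [0.5394, 0.4166, 0.2502]
tool_rot: [-0.0, -0.482, 0.876, -0.0]
contact_force: [0.3, 0.1, -0.5]
gripper_width: 0.814
grasp_force: 0.0
```

Run:
```python
from ang import *
st()
p,d=snap('scene','sc6'); q,d=snap('top','top6'); f=lambda a:cv2.resize(a[:,:,::-1],(390,390),interpolation=cv2.INTER_CUBIC)
cv2.imwrite('pics/z6.png',np.hstack([f(q[150:225,200:275]),f(p[169:244,236:311])]))
for n,a,C,B in(('scene',p,[.5386,.0076,.084],SB),('top',q,[.537,.0103,.084],TB)):
    try: print(n,line(n,a,np.array(C),55,110,B))
    except Exception as e: print(e)
```

```text
t 24.55 q7 1.611 q [-0.4   0.54 -0.52  1.52  0.28  1.16  1.61] pos [0.5394 0.4166 0.2502] F [ 0.3  0.1 -0.5] Tq [-0.009 -0.072 -0.035] w 0.814
yaw y-axis 147.7 tilt [ 0. -0.] corr tool xy [ 3.450e-01 -2.163e-01  1.000e-04]
scene (np.float64(80.55472750939812), np.float64(115.5), np.float64(168.66666666666666))
top (np.float64(79.59542276063588), np.float64(96.41666666666666), np.float64(173.0))
```

View pics/z6.png

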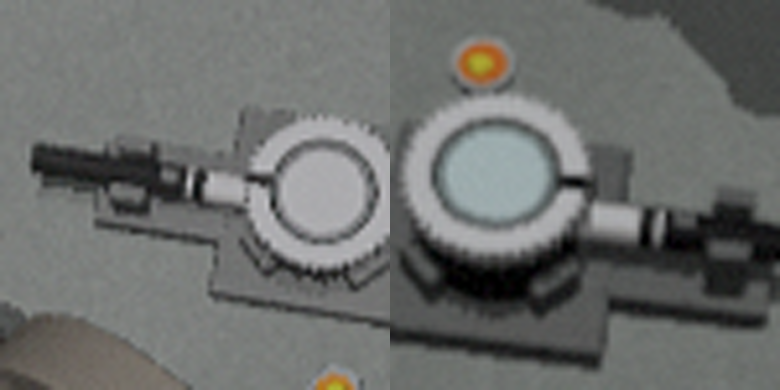

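In the top tile the line at (260,180) points left along the handle, and in the scene tile it sits at (573,182), in line with the handle. Measured angles are about 80° for the line and 81° for the handle. The magnifier is seated, the disc visible in each tile is where it was, and the arm is clear, so I hand in.

```bash
python3 -c "
from station import *
print(hand_in())"
```

```text
the job is handed in; nothing more can be done
None
```

I turned the ring anticlockwise about 537° to the handle's second pass and handed the job in; the line is within about 2° of the handle, and the magnifier is seated in its cradle. I turned it with two fingertips on the ring's top face rather than one on the rim, keeping them off the glass.

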